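Seat the steel bar in the drilling jig and lock the cam lever

ROBOT

A 6-joint arm with a two-finger parallel gripper is mounted at the origin on the work surface. World frame = base frame: x ahead of the robot, y to its left, z up, the work surface at z = 0. Lengths are in m, angles in rad, forces in N, time in s.
With the tool pointing down it reaches from about 0.25 to 0.85 m from the base axis. Payload 12.5 kg.
Tool frame: the origin (TCP) lies midway between the tips of the shut fingers; the grasp point (between the pads) lies 19 mm behind it; z points along the fingers, y is the line along which they close (so a half turn about z gives the same grasp; the last joint's range is limited). The gripper opens to 93 mm and grips with 3 to 60 N. Pads are 15 mm wide; open, the fingers measure 128 mm over their backs; the gripper's body (75 mm by 188 mm) begins 65 mm behind the grasp point.
Start: joints at [-1.354, 0.351, 1.652, -0, 1.139, -0.085], TCP at [0.164, -0.525, 0.219] pointing down, gripper open.
Joint ranges: [-2.75, 2.75], [-0.79, 2.1], [0.01, 2.65], [-1.57, 4.71], [0.07, 3.14], [-2.87, 2.87]. Speed limits (rad/s): [2.22, 2.22, 2.79, 3.14, 3.14, 3.14].

INTERFACE

Orientations are given as [roll, pitch, yaw] about the fixed x, y, z axes, in that order (R = Rz(yaw) Ry(pitch) Rx(roll)).
In Python, from bench import telemetry, cams, ticket, search_frame, regions_of, tip_of gives the robot as it stands. The module is installed in compiled form; this text tells all that it offers.
- The arm moves only by the tool move_arm, never from a script. Its argument "targets" is a list of rows, each an object with "slide": the shift along the tool's x, y, z in cm, a list of three; "turn": the turn, a rotation vector about the tool's x, y, z in degrees, a list of three; "grip": the finger opening in cm, from 0 to 9.3. In form: [{"slide": [tx, ty, tz], "turn": [rx, ry, rz], "grip": grip}, ...]. A call has 1 to 12 rows; each row is the pose to reach, as a shift and turn from the pose commanded when the call began, along the tool's axes at that moment; what a row does not reach only later rows make up. A row lasts 1/8 s, in which the tool goes at most 62.5 mm and 10.7 degrees, less where a joint would pass 70% of its speed; a pose out of reach is approached as far as the arm can. A call with a gripper value outside its range is refused whole. The fingers move at their own pace and stop on an object; "grip_force" is the grip in N (left out, the last holds). Time passes only in rows, so rows that repeat a pose let the fingers close. It gives the time, the measured TCP pose, the force, the opening and the grip force at its end, in the units of the state.
- telemetry.observe(): the state, without advancing time (a new reading comes with each control period).
- cams.get_image(name): name is "scene" or "top"; returns the picture (420x560x3 uint8, red, green, blue); there is no depth.
- cams.calibration(name): a dict with "camera_matrix" (3x3 intrinsics, pixels), "T" (4x4, takes a point from camera to world coordinates). Camera axes: x right, y down, z forward; pixel columns grow to the right and rows downward; lengths in m; the calibration is good to about 2 mm. A picture is of the moment at which its call begins. calibration takes no time and is no camera call.
- ticket.hand_in(): hands the job in; it is judged then, once.
Trained networks look in the newest picture that a camera, given by its name, has taken for a name from the list of things; names that differ only in an ending like _2 or _b are one class to them, and where a whole thing is asked for, a point or a joint stands for the part that bears it (a point fixed in the world has none). Each returns a list of dicts, best first, with "conf" (0 to 1); they miss things now and then, are a little off and sometimes report something else, mostly with a low value. They report only what shows in the picture. A call takes as long as a camera call. They do not tell look-alikes from the thing itself.
- search_frame(camera, thing): "bbox" ([centre column, centre row, width, height] in pixels, round what is visible of it).
- regions_of(camera, thing): "mask" (420x560 bool, what is visible of it) and "bbox" ([centre column, centre row, width, height] in pixels, round what is visible of it).
- tip_of(camera, thing): "centre" ([row, column] in pixels: a listed point, or the origin of a listed thing).
The state is a dict: "time_s": time; "joint_positions": joint angles; "dq": joint speeds; "joint_efforts": joint torques, N m; "position": TCP position; "orientation": TCP orientation; "force": force on the tool from outside, world axes, zero at the start; "wrist_torque": the same for the moment, N m; "opening": opening from 0.0 (shut) to 1.0 (fully open); "grip_force": force on a finger pad.
Only numpy, scipy, OpenCV 4.12 (cv2) and the standard library are available. Lean on these libraries where they do the work, as an engineer would, in place of code of your own. Each camera call takes 0.05 s, during which the arm holds its last target. There are 200 camera calls.

TASK

Get the steel bar ready for drilling: slide it along its jig until its front end is fully home against the end stop, then push the stiff cam lever through its quarter turn until it is right up against its own stop, so that the bar is clamped against the fence. Feel for both stops: never push or squeeze the lever, or push the bar onto its end stop, with more than 22 N. Leave the spanner, the screwdriver and the can where they are.

Things in the scene. Friction and masses are not known exactly. Their poses are not given: they have to be found in the camera images.
- jig: Drilling jig bolted to the bench: aluminium plate 105 x 190 x 12 mm (its x -64 to +41, y -95 to +95 mm, top at z 12). Origin on the bench under the middle of the bar's channel; z up; yaw within 0.3 rad of the world's. The bar slides on the plate along the jig's +y, between the fence (+x side) and the cam (-x side), with about 5 mm of side play while the cam is open.
- end_stop: Rigid dark steel block, 36 (x) x 16 (y) x 20 mm high, fixed on the jig's plate (z 12 to 32 mm). Origin at the lower middle of the face on which the bar comes to rest: jig (0, 70, 12) mm. Axes as the jig's.
- bar: Loose rectangular steel bar, 30 (x) x 100 (its y) x 25 mm high, 0.4 to 0.6 kg, lying on the jig's plate 20 to 45 mm short of the end stop, up to 3 mm off the fence and up to 0.015 rad askew. Origin at the centre of its underside; square ends.
- bar_front (a point): Middle of the bar's front (+y) end face, 12.5 mm above its underside: the end that must meet the end stop.
- bar_back (a point): Middle of the bar's rear (-y) end face, 12.5 mm above its underside: the place to push, towards the jig's +y. Nothing stands within 60 mm behind it above the plate.
- cam (a joint): Turn of cam and handle about the pivot, rad, growing anticlockwise from above. 0: handle points to the jig's -x (open). Rigid stop at about a quarter turn (1.57): handle along the jig's -y (locked). Starts at 0 to 0.25; stays where left. Stiff: about 8 N at the grip keeps it moving; on the way the cam meets the bar, presses it to fence and end stop, and from about 1 rad on it takes 8 to 14 N.
- grip (a point): Middle of the upright black round grip (diameter 20 mm, z 45 to 87 mm over the bench; this point at z 66), 90 mm from the pivot axis, at the outer end of the cam's flat steel handle arm (14 mm wide, z 35 to 45 mm, from the pivot to 92 mm out). Turns with the cam. Push it sideways along its arc; a firm pinch would pass the 22 N.
- spanner: Loose flat steel spanner, about 180 mm long and 8 mm thick, lying along its own x on the bench well to the left of the jig; origin under its middle. A bystander.
- screwdriver: Loose screwdriver, 200 mm long, 26 mm thick handle towards its own -x, lying on the bench well to the right of the jig; origin under its middle. A bystander.
- can: Loose upright can, diameter 66 mm, 100 mm high, standing on the bench 160 to 185 mm from the jig's origin towards its +y, beyond the end stop; origin under its middle. A bystander.
- fence (a point): Middle of the face of the dark steel fence, at jig (15, 5, 18) mm. The fence is 12 mm high (z 12 to 24) and runs along the jig's y from -60 to +70 mm; a 30 mm wide bar lying against it is centred on jig x = 0.
- pivot (a point): The vertical axis of the cam and handle, at jig (-38.5, 20) mm, on the plate (z = 12 mm). The cam is an eccentric steel disc, radius 18 mm, z 15 to 35 mm.
Not all that is in view belongs to the job. Of the things that look like the bar, the middle-sized one is meant.

How it is judged:
By the outcome, as a careful person would: the job done as asked, in the order asked, and still so for the second after the job is handed in, with the robot touching nothing.
It also fails if it takes over 72 s, if anything falls off the work surface, if the arm or the gripper's body presses on something with over 40 N, if the wrist force passes 120 N, or if a joint passes its speed limit or range.

## Working session

There is one attempt and no reset: what is moved stays moved. The work goes in short steps, Python scripts to look and compute and a tool call to move; the robot and the scene stay as the last step left them, time stands still between calls to the robot, and variables do not carry over. Pictures are saved under pics/ and viewed, at most 10 in all, crops included, and the job is handed in when it is done.

Besides the shell and the picture viewer there is one more tool, called after ">>>" as name([rows], argument=value, ...), one row to a line, values as JSON. move_arm: Moves the arm, as the interface text tells. Its arguments: {"type":"object","properties":{"targets":{"type":"array","items":{"type":"object","properties":{"slide":{"type":"array","items":{"type":"number"}},"turn":{"type":"array","items":{"type":"number"}},"grip":{"type":"number"}}}},"grip_force":{"type":"number"}},"required":["targets"]}

```bash
mkdir -p pics; python3 - <<'E'
from bench import *
import cv2,numpy as np
print(telemetry.observe())
for c in("scene","top"):
    im=cams.get_image(c);cv2.imwrite(f"pics/{c}0.png",im[:,:,::-1])
    k=cams.calibration(c);print(c,k["camera_matrix"].round(1).tolist(),k["T"].round(4).tolist())
    for t in("jig","bar","bar_front","bar_back","grip","end_stop","pivot","fence","can"):
        print(c,t,[(np.round(d["centre"],1).tolist(),round(d["conf"],2)) for d in tip_of(c,t)])
E
```

```text
{'time_s': 0.0, 'joint_positions': array([-1.35362584e+00,  3.51225110e-01,  1.65239943e+00, -2.98385875e-05,
        1.13908799e+00, -8.45932563e-02]), 'dq': array([ 0.00032781, -0.00055624, -0.00051787, -0.00067563, -0.00019442,
       -0.0001839 ]), 'joint_efforts': array([-6.37738085e-04, -4.97316992e+01, -2.85257936e+01,  6.98502618e-02,
        2.57066404e-02, -1.09443031e-04]), 'position': array([ 0.16341197, -0.52481766,  0.21811689]), 'orientation': array([-3.14047449e+00, -6.76308566e-05,  3.01776205e-01]), 'force': array([0.59385673, 0.92836932, 0.17813487]), 'wrist_torque': array([ 0.008974  ,  0.01072502, -0.01250258]), 'grip_force': 0.0, 'opening': 0.9982877888167226}
scene [[420.5, 0.0, 277.4], [0.0, 420.5, 210.4], [0.0, 0.0, 1.0]] [[-0.3544, 0.7056, -0.6136, 1.301], [0.935, 0.2616, -0.2393, 0.2515], [-0.0084, -0.6586, -0.7525, 0.8197], [0.0, 0.0, 0.0, 1.0]]
scene jig [([218.3, 295.5], 0.57)]
scene bar [([214.8, 288.9], 0.9), ([267.0, 312.5], 0.67), ([277.1, 244.9], 0.61), ([205.9, 304.4], 0.59)]
scene bar_front [([213.7, 310.9], 0.85), ([245.5, 249.8], 0.83), ([263.9,
[... 291 characters left out ...]
2.1, 358.1], 0.81)]
top [[476.2, 0.0, 281.0], [0.0, 476.2, 215.7], [0.0, 0.0, 1.0]] [[-0.0081, -0.9978, 0.0654, 0.6002], [-0.9999, 0.0073, -0.0118, -0.0005], [0.0113, -0.0655, -0.9978, 1.2975], [0.0, 0.0, 0.0, 1.0]]
top jig [([230.8, 260.1], 0.77)]
top bar [([186.2, 224.7], 0.71), ([232.8, 267.6], 0.67), ([159.4, 276.9], 0.63)]
top bar_front [([232.6, 245.7], 0.89), ([181.7, 282.2], 0.74), ([187.2, 212.9], 0.47)]
top bar_back [([130.6, 271.4], 0.89), ([228.5, 280.4], 0.86), ([181.7, 236.7], 0.6)]
top grip [([283.7, 260.5], 0.77), ([259.6, 436.2], 0.51)]
top end_stop [([233.0, 232.7], 0.61)]
top pivot [([247.2, 255.9], 0.94)]
top fence [([224.2, 259.9], 0.97)]
top can [([238.5, 198.3], 0.93)]
```

```bash
python3 - <<'E'
import cv2
im=cv2.imread("pics/top0.png");cv2.imwrite("pics/top0c.png",cv2.resize(im[110:310,170:430],(780,600),interpolation=cv2.INTER_CUBIC))
im=cv2.imread("pics/scene0.png");cv2.imwrite("pics/scene0c.png",cv2.resize(im[140:310,210:430],(776,600),interpolation=cv2.INTER_CUBIC))
E
```

```text
(no output)
```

View pics/top0c.png

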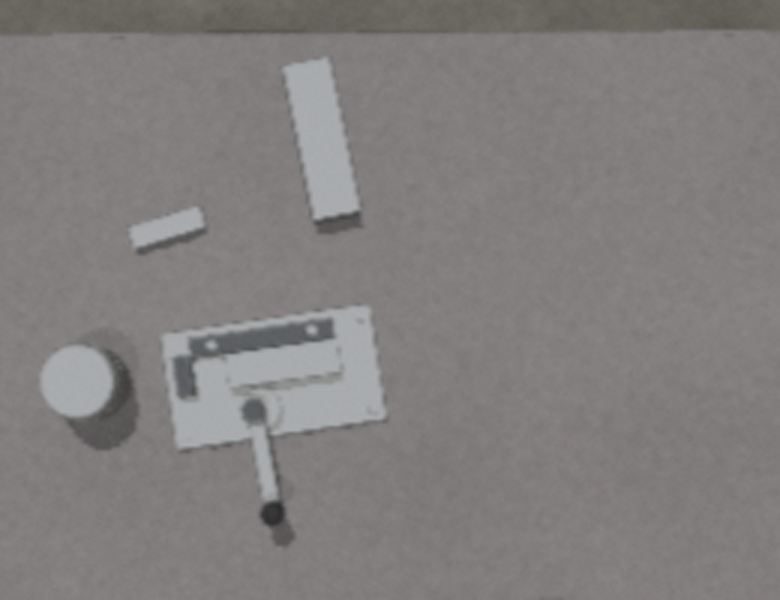

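View pics/scene0c.png

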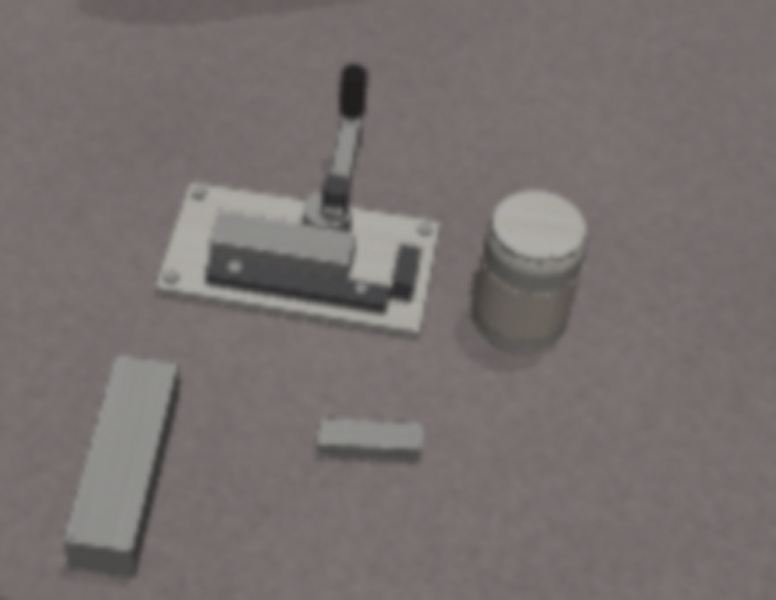

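The top picture shows three look-alikes, in full-picture pixels (col,row): a large block at (277,157), a small one at (226,186) and the mid-sized one at (265,232). The mid-sized one lies on the jig between fence and cam, so it is the bar, and the enlarged crop confirms it. The grip is at (261,281), so the cam is nearly open. The can is at (196,237).

```bash
cat >h.py <<'E'
from bench import *
import numpy as np
from scipy.optimize import least_squares
def ray(c,col,row,z):
    k=cams.calibration(c);K=k["camera_matrix"];T=k["T"]
    d=T[:3,:3]@np.linalg.solve(K,[col,row,1]);o=T[:3,3]
    return (o+d*(z-o[2])/d[2])[:2]
def toW(j,p):
    c,s=np.cos(j[2]),np.sin(j[2]);return np.array([j[0]+c*p[0]-s*p[1],j[1]+s*p[0]+c*p[1]])
def toJ(j,w):
    c,s=np.cos(j[2]),np.sin(j[2]);d=np.array(w)-j[:2];return np.array([c*d[0]+s*d[1],-s*d[0]+c*d[1]])
E
python3 - <<'E'
from h import *
import cv2
crop=lambda a,b:(170+(a+.5)/3-.5,110+(b+.5)/3-.5)
sc=lambda a,b:(210+a/3.527,140+b/3.529)
O=[]
for (a,b),p in zip([(163,335),(370,307),(385,418),(180,449)],[(41,95),(41,-95),(-64,-95),(-64,95)]):
    O.append((ray("top",*crop(a,b),.012),np.array(p)/1e3,1))
for (a,b),p in zip([(192,184),(440,221),(418,332),(158,293)],[(-64,-95),(-64,95),(41,95),(41,-95)]):
    O.append((ray("scene",*sc(a,b),.012),np.array(p)/1e3,1))
for c,(r,q),p,z in[("top",(247.2,255.9),(-38.5,20),.047),("top",(224.2,259.9),(15,5),.018),("scene",(222.6,291.9),(15,5),.018)]:
    O.append((ray(c,q,r,z),np.array(p)/1e3,.3))
for sel in(O[:4],O[4:8],O):
    f=lambda j:np.concatenate([w*(toW(j,p)-m) for m,p,w in sel])
    r=least_squares(f,[.57,.04,.1]);print(r.x.round(4),(r.fun.reshape(-1,2)*1e3).round(1).tolist())
j=r.x;np.save("j.npy",j)
for c,t,q,r_,z in[("top","front",245.7,232.6,.0245),("top","back",280.4,228.5,.0245),("scene","front",310.9,213.7,.0245),("scene","back",270.5,205.7,.0245),("top","grip",260.5,282.5,.066),("scene","grip",309.9,168.2,.066),("top","can",198.3,238.5,0),("scene","can",358.1,232.1,0),("top","griptop",*crop(272,513),.087),
 ("top","bk+x",*crop(338,341),.037),("top","bk-x",*crop(341,375),.037),("top","fr-x",*crop(230,384),.037),("top","fr+x",*crop(226,351),.037)]:
    w=ray(c,q,r_,z);print(c,t,w.round(4),(toJ(j,w)*1e3).round(1))
E
```

```text
[0.643  0.0396 0.1348] [[0.6, 1.0], [2.2, -0.7], [-1.8, -2.3], [-1.1, 2.0]]
[0.6444 0.0415 0.1554] [[1.6, -1.8], [0.6, 1.0], [-0.7, 3.5], [-1.5, -2.7]]
[0.6439 0.0404 0.1449] [[0.4, 2.0], [4.0, 0.6], [0.1, -2.0], [-1.1, 2.1], [0.0, -2.4], [1.0, 0.7], [-0.1, 2.1], [-3.0, -4.4], [0.9, 1.1], [-1.1, 1.9], [-4.3, 1.0]]
top front [0.639 0.079] [ 0.8 38.9]
top back [ 0.6493 -0.0137] [ -2.5 -54.3]
scene front [0.6339 0.0808] [-4.  41.4]
scene back [ 0.644  -0.0234] [ -9.1 -63.2]
top grip [0.5094 0.0389] [-133.3   17.9]
scene grip [0.5203 0.0395] [-122.4   16.9]
top can [0.6247 0.2093] [  5.5 169.9]
scene can [0.63   0.2033] [  9.8 163.2]
top griptop [0.5155 0.0386] [-127.2   16.8]
top bk+x [ 0.6625 -0.0188] [  9.8 -61.3]
top bk-x [ 0.6324 -0.0212] [-20.2 -59.3]
top fr-x [0.6252 0.0766] [-13.2  38.5]
top fr+x [0.6544 0.0801] [16.1 37.7]
```

```bash
cat >>h.py <<'E'
def plan(jx,jy,z,yaw_rel=np.pi/2):
    j=np.load("j.npy");s=telemetry.observe();R=__import__("scipy.spatial.transform",fromlist=["Rotation"]).Rotation.from_euler("xyz",s["orientation"])
    d=np.append(toW(j,np.array([jx,jy])/1e3),z/1e3)-s["position"]
    print("slide cm",(R.inv().apply(d)*100).round(2),"turn z deg",np.degrees(s["orientation"][2]-(j[2]+yaw_rel)).round(2),"jig",(toJ(j,s["position"][:2])*1e3).round(1))
E
python3 -c "
from h import *
plan(-1,-85,150)"
```

```text
slide cm [ 61.25 -31.33   6.86] turn z deg -81.0 jig [-557.  -490.2]
```

>>> move_arm([
  {"slide":[5,-2.5,0],"turn":[0,0,-8],"grip":0},
  {"slide":[10,-5,0],"turn":[0,0,-16],"grip":0},
  {"slide":[15.3,-7.8,0],"turn":[0,0,-24],"grip":0},
  {"slide":[20.4,-10.4,0],"turn":[0,0,-32],"grip":0},
  {"slide":[25.5,-13,0],"turn":[0,0,-40],"grip":0},
  {"slide":[30.6,-15.6,0],"turn":[0,0,-48],"grip":0},
  {"slide":[36,-18.4,0],"turn":[0,0,-56],"grip":0},
  {"slide":[41,-21,0],"turn":[0,0,-64],"grip":0},
  {"slide":[46,-23.5,2],"turn":[0,0,-72],"grip":0},
  {"slide":[51,-26,4],"turn":[0,0,-81],"grip":0},
  {"slide":[56,-28.6,6],"turn":[0,0,-81],"grip":0},
  {"slide":[61.25,-31.3,6.9],"turn":[0,0,-81],"grip":0},
])

```text
time_s: 2.5
position: [0.656, -0.0427, 0.1483]
orientation: [-3.14, -0.0, 1.716]
force: [0.2, -0.7, 0.3]
opening: 0.005
grip_force: 0.0
```

```bash
python3 - <<'E'
from h import *
import cv2
plan(-1,-85,28)
print(telemetry.observe()["force"],telemetry.observe()["time_s"])
im=cams.get_image("scene");cv2.imwrite("pics/s1.png",cv2.resize(im[100:290,200:430,::-1],(726,600),interpolation=cv2.INTER_CUBIC))
E
```

```text
slide cm [-0.1  -0.09 12.03] turn z deg -0.01 jig [  0. -84.]
[ 0.23884526 -0.73359613  0.31675114] 2.5
```

View pics/s1.png

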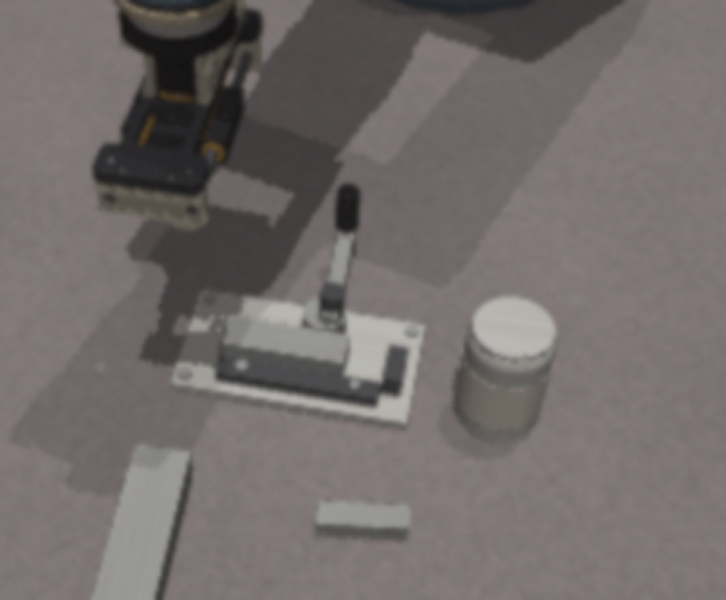

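The gripper is shut and hangs behind the bar's rear end. I see the bar at crop (285,345), its rear near (225,345), and the jig is undisturbed. Next I go down and approach the bar.

>>> move_arm([
  {"slide":[-0.5,-0.1,4],"turn":[0,0,0],"grip":0},
  {"slide":[-0.5,-0.1,8],"turn":[0,0,0],"grip":0},
  {"slide":[-0.5,-0.1,11],"turn":[0,0,0],"grip":0},
  {"slide":[-0.5,-0.1,11.9],"turn":[0,0,0],"grip":0},
  {"slide":[-0.2,-0.1,11.9],"turn":[0,0,0],"grip":0},
  {"slide":[0.2,-0.1,11.9],"turn":[0,0,0],"grip":0},
  {"slide":[0.5,-0.1,11.9],"turn":[0,0,0],"grip":0},
  {"slide":[0.8,-0.1,11.9],"turn":[0,0,0],"grip":0},
  {"slide":[1.1,-0.1,11.9],"turn":[0,0,0],"grip":0},
])

```text
time_s: 3.68
position: [0.6527, -0.0332, 0.0309]
orientation: [3.141, 0.0, 1.716]
force: [-0.2, 0.0, 0.0]
opening: 0.007
grip_force: 0.0
```

```bash
python3 - <<'E'
from h import *
import cv2
plan(-1,-38,29)
im=cams.get_image("scene");cv2.imwrite("pics/s2.png",cv2.resize(im[120:260,210:390,::-1],(771,600),interpolation=cv2.INTER_CUBIC))
E
```

```text
slide cm [3.61 0.08 0.19] turn z deg -0.0 jig [ -1.8 -74.1]
```

View pics/s2.png

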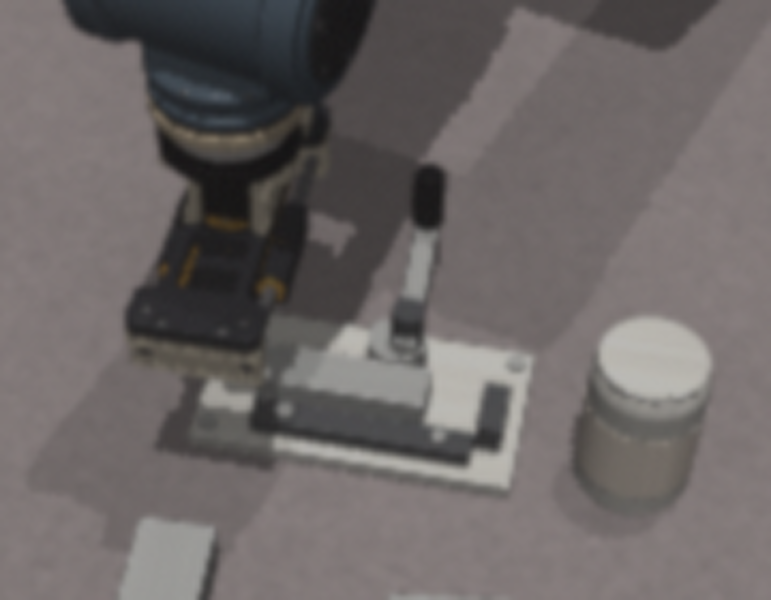

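The fingers stand just behind the bar's rear end, which is at crop (285,375), and nothing is touched yet. Now I push.

>>> move_arm([
  {"slide":[0.2,0.05,0.1],"turn":[0,0,0],"grip":0},
  {"slide":[0.4,0.05,0.15],"turn":[0,0,0],"grip":0},
  {"slide":[0.6,0.05,0.15],"turn":[0,0,0],"grip":0},
  {"slide":[0.8,0.05,0.15],"turn":[0,0,0],"grip":0},
  {"slide":[1.0,0.05,0.15],"turn":[0,0,0],"grip":0},
  {"slide":[1.2,0.05,0.15],"turn":[0,0,0],"grip":0},
  {"slide":[1.4,0.05,0.15],"turn":[0,0,0],"grip":0},
  {"slide":[1.6,0.05,0.15],"turn":[0,0,0],"grip":0},
  {"slide":[1.8,0.05,0.15],"turn":[0,0,0],"grip":0},
])

```text
time_s: 4.85
position: [0.6507, -0.0155, 0.0292]
orientation: [3.141, 0.0, 1.716]
force: [0.6, -4.7, 2.7]
opening: 0.006
grip_force: 1.9
```

>>> move_arm([
  {"slide":[0.15,0,0],"turn":[0,0,0],"grip":0},
  {"slide":[0.3,0,0],"turn":[0,0,0],"grip":0},
  {"slide":[0.45,0,0],"turn":[0,0,0],"grip":0},
])

```text
time_s: 5.22
position: [0.65, -0.0111, 0.0292]
orientation: [3.141, 0.0, 1.716]
force: [0.4, -4.9, 3.6]
opening: 0.007
grip_force: 2.0
```

```bash
python3 - <<'E'
from h import *
plan(-1,-38,29);j=np.load("j.npy")
cams.get_image("scene");cams.get_image("top")
for c in("scene","top"):
  for t in("bar_front","end_stop"):
    print(c,t,[((toJ(j,ray(c,d["centre"][1],d["centre"][0],.0245 if t=="bar_front" else .012))*1e3).round(1).tolist(),round(d["conf"],2)) for d in tip_of(c,t)])
E
```

```text
slide cm [1.38 0.03 0.02] turn z deg -0.01 jig [ -1.4 -51.8]
scene bar_front [([-8.3, 54.9], 0.81), ([114.3, -78.0], 0.74), ([134.0, 110.4], 0.74)]
scene end_stop [([-6.8, 70.8], 0.66), ([-136.2, -465.9], 0.25)]
top bar_front [([119.6, -71.8], 0.85), ([-7.1, 66.5], 0.68), ([142.1, 109.6], 0.47)]
top end_stop [([4.3, 75.2], 0.59)]
```

>>> move_arm([
  {"slide":[0.15,0,0],"turn":[0,0,0],"grip":0},
  {"slide":[0.3,0,0],"turn":[0,0,0],"grip":0},
  {"slide":[0.45,0,0],"turn":[0,0,0],"grip":0},
  {"slide":[0.5,0,0],"turn":[0,0,0],"grip":0},
])

```text
time_s: 6.02
position: [0.649, -0.006, 0.029]
orientation: [-3.141, -0.0, 1.716]
force: [0.1, -1.6, -0.9]
opening: 0.007
grip_force: 0.9
```

>>> move_arm([
  {"slide":[0.1,0,0],"turn":[0,0,0],"grip":0},
  {"slide":[0.2,0,0],"turn":[0,0,0],"grip":0},
  {"slide":[0.3,0,0],"turn":[0,0,0],"grip":0},
  {"slide":[0.4,0,0],"turn":[0,0,0],"grip":0},
])

```text
time_s: 6.52
position: [0.6486, -0.0022, 0.0291]
orientation: [-3.142, -0.0, 1.715]
force: [-0.4, -1.4, 0.4]
opening: 0.007
grip_force: 0.8
```

>>> move_arm([
  {"slide":[0.05,0,0],"turn":[0,0,0],"grip":0},
  {"slide":[0.1,0,0],"turn":[0,0,0],"grip":0},
])

```text
time_s: 6.78
position: [0.6485, -0.0012, 0.0291]
orientation: [-3.142, -0.0, 1.715]
force: [-0.2, -1.8, -1.1]
opening: 0.003
grip_force: 0.8
```

>>> move_arm([
  {"slide":[0.05,0,0],"turn":[0,0,0],"grip":0},
  {"slide":[0.1,0,0],"turn":[0,0,0],"grip":0},
])

```text
time_s: 7.02
position: [0.6483, -0.0002, 0.0291]
orientation: [-3.142, -0.0, 1.715]
force: [-0.6, -1.6, -0.7]
opening: 0.005
grip_force: 0.8
```

>>> move_arm([
  {"slide":[0.05,0,0],"turn":[0,0,0],"grip":0},
  {"slide":[0.1,0,0],"turn":[0,0,0],"grip":0},
])

```text
time_s: 7.28
position: [0.6483, 0.0002, 0.0292]
orientation: [3.141, 0.001, 1.716]
force: [0.8, -6.5, -0.7]
opening: 0.003
grip_force: 3.4
```

>>> move_arm([
  {"slide":[0.05,0,0],"turn":[0,0,0],"grip":0},
  {"slide":[0.1,0,0],"turn":[0,0,0],"grip":0},
])

```text
time_s: 7.52
position: [0.6483, 0.0004, 0.0293]
orientation: [3.141, 0.002, 1.716]
force: [-0.1, -12.5, -0.8]
opening: 0.004
grip_force: 6.0
```

>>> move_arm([
  {"slide":[0.04,0,0],"turn":[0,0,0],"grip":0},
  {"slide":[0.08,0,0],"turn":[0,0,0],"grip":0},
])

```text
time_s: 7.78
position: [0.6484, 0.0005, 0.0294]
orientation: [3.141, 0.003, 1.716]
force: [0.7, -15.6, 0.3]
opening: 0.005
grip_force: 7.9
```

>>> move_arm([
  {"slide":[0.04,0,0],"turn":[0,0,0],"grip":0},
  {"slide":[0.08,0,0],"turn":[0,0,0],"grip":0},
])

```text
time_s: 8.02
position: [0.6485, 0.0005, 0.0295]
orientation: [3.141, 0.004, 1.716]
force: [1.7, -19.7, -0.6]
opening: 0.007
grip_force: 9.9
```

The bar is home: the end stop was felt at about 20 N. I back off, rise and go over to the +y side of the grip.

>>> move_arm([
  {"slide":[-0.5,0,0],"turn":[0,0,0],"grip":0},
  {"slide":[-1.5,0,0],"turn":[0,0,0],"grip":0},
  {"slide":[-1.5,0,-4],"turn":[0,0,0],"grip":0},
  {"slide":[-1.5,-2,-8],"turn":[0,0,0],"grip":0},
  {"slide":[-1.5,-6,-11],"turn":[0,0,0],"grip":0},
  {"slide":[1,-9,-11],"turn":[0,0,0],"grip":0},
  {"slide":[5,-11.5,-11],"turn":[0,0,0],"grip":0},
  {"slide":[8,-12.6,-11],"turn":[0,0,0],"grip":0},
  {"slide":[10.5,-12.6,-11],"turn":[0,0,0],"grip":0},
  {"slide":[10.5,-12.6,-11],"turn":[0,0,0],"grip":0},
])

```text
time_s: 9.28
position: [0.5079, 0.0901, 0.1394]
orientation: [3.141, -0.0, 1.718]
force: [0.5, -0.9, -0.5]
opening: 0.001
grip_force: 0.0
```

```bash
python3 - <<'E'
from h import *
import cv2
plan(-128,60,60);j=np.load("j.npy")
im=cams.get_image("scene");cv2.imwrite("pics/s3.png",cv2.resize(im[90:270,200:400,::-1],(667,600),interpolation=cv2.INTER_CUBIC))
im=cams.get_image("top")
for c in("scene","top"):
  for t,z in(("grip",.066),("bar_front",.0245),("bar_back",.0245)):
    print(c,t,[((toJ(j,ray(c,d["centre"][1],d["centre"][0],z))*1e3).round(1).tolist(),round(d["conf"],2)) for d in tip_of(c,t)])
E
```

```text
slide cm [-0.88 -0.07  7.94] turn z deg 0.11 jig [-127.4   68.8]
scene grip [([-130.9, 16.3], 0.65), ([49.6, 70.1], 0.58)]
scene bar_front [([-5.7, 63.6], 0.85), ([118.1, -81.9], 0.73), ([134.3, 107.7], 0.68)]
scene bar_back [([260.6, -74.7], 0.83), ([-14.8, -38.2], 0.59)]
top grip [([-122.6, 23.8], 0.65)]
top bar_front [([129.5, -79.0], 0.65), ([-3.8, 72.5], 0.59), ([131.8, 101.1], 0.51)]
top bar_back [([269.2, -61.6], 0.85), ([-4.8, -23.9], 0.68), ([140.8, 40.3], 0.61)]
```

View pics/s3.png

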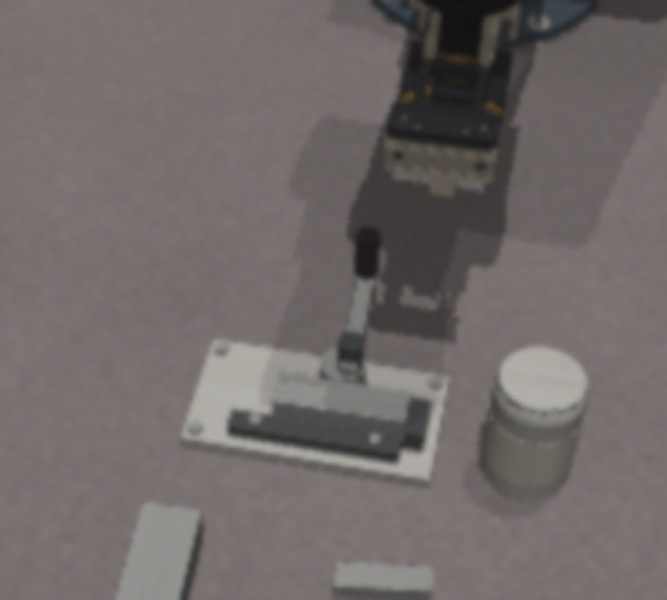

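The bar's front end is against the stop at crop (410,410), and the lever still points out with its grip at (368,252). I go down beside the grip and feel for it.

>>> move_arm([
  {"slide":[-0.9,-0.1,3],"turn":[0,0,0],"grip":0},
  {"slide":[-0.9,-0.1,6],"turn":[0,0,0],"grip":0},
  {"slide":[-0.9,-0.1,8],"turn":[0,0,0],"grip":0},
  {"slide":[-1.5,-0.1,8],"turn":[0,0,0],"grip":0},
  {"slide":[-2,-0.1,8],"turn":[0,0,0],"grip":0},
  {"slide":[-2.3,-0.1,8],"turn":[0,0,0],"grip":0},
  {"slide":[-2.5,-0.1,8],"turn":[0,0,0],"grip":0},
])

```text
time_s: 10.55
position: [0.511, 0.0639, 0.0597]
orientation: [3.141, 0.0, 1.715]
force: [-0.1, -0.7, -0.8]
opening: 0.004
grip_force: 0.0
```

>>> move_arm([
  {"slide":[-0.15,0,0],"turn":[0,0,0],"grip":0},
  {"slide":[-0.3,0,0],"turn":[0,0,0],"grip":0},
])

```text
time_s: 10.8
position: [0.5111, 0.0612, 0.0592]
orientation: [3.141, -0.0, 1.716]
force: [0.6, 0.6, -0.6]
opening: 0.006
grip_force: 0.0
```

>>> move_arm([
  {"slide":[-0.15,0,0],"turn":[0,0,0],"grip":0},
  {"slide":[-0.3,0,0],"turn":[0,0,0],"grip":0},
])

```text
time_s: 11.05
position: [0.5115, 0.0582, 0.0591]
orientation: [-3.142, -0.0, 1.716]
force: [-0.6, -0.3, 0.0]
opening: 0.002
grip_force: 0.0
```

>>> move_arm([
  {"slide":[-0.15,0,0],"turn":[0,0,0],"grip":0},
  {"slide":[-0.3,0,0],"turn":[0,0,0],"grip":0},
])

```text
time_s: 11.3
position: [0.5119, 0.0556, 0.0591]
orientation: [-3.142, -0.001, 1.715]
force: [-0.5, 8.4, 1.7]
opening: 0.004
grip_force: 4.1
```

>>> move_arm([
  {"slide":[-0.15,0,0],"turn":[0,0,0],"grip":0},
  {"slide":[-0.3,0,0],"turn":[0,0,0],"grip":0},
])

```text
time_s: 11.55
position: [0.5121, 0.0531, 0.0591]
orientation: [-3.141, -0.001, 1.715]
force: [-1.1, 7.9, 0.7]
opening: 0.002
grip_force: 4.1
```

>>> move_arm([
  {"slide":[-0.32,-0.06,0],"turn":[0,0,-2],"grip":0},
  {"slide":[-0.63,-0.12,0],"turn":[0,0,-4],"grip":0},
  {"slide":[-0.95,-0.16,0],"turn":[0,0,-6],"grip":0},
  {"slide":[-1.27,-0.19,0],"turn":[0,0,-8],"grip":0},
  {"slide":[-1.59,-0.21,0],"turn":[0,0,-10],"grip":0},
])

```text
time_s: 12.18
position: [0.5132, 0.0371, 0.0592]
orientation: [3.14, -0.001, 1.891]
force: [2.7, 10.1, -2.4]
opening: -0.0
grip_force: 4.2
```

>>> move_arm([
  {"slide":[-0.32,-0.06,0],"turn":[0,0,-2],"grip":0},
  {"slide":[-0.63,-0.12,0],"turn":[0,0,-4],"grip":0},
  {"slide":[-0.95,-0.16,0],"turn":[0,0,-6],"grip":0},
  {"slide":[-1.27,-0.19,0],"turn":[0,0,-8],"grip":0},
  {"slide":[-1.59,-0.21,0],"turn":[0,0,-10],"grip":0},
])

```text
time_s: 12.8
position: [0.5163, 0.0215, 0.0593]
orientation: [3.139, -0.001, 2.065]
force: [2.6, 11.0, -1.0]
opening: 0.004
grip_force: 4.3
```

```bash
cat >>h.py <<'E'
def lever(d=20):
    j=np.load("j.npy");s=telemetry.observe();p=toJ(j,s["position"][:2])*1e3
    a=s["orientation"][2]-j[2]-np.pi/2; tx=np.array([-np.sin(a),np.cos(a)]) # tool x in jig (x,y)
    g=p-d*tx-[-38.5,20];c,si=np.cos(j[2]),np.sin(j[2]);f=s["force"][:2];F=np.array([c*f[0]+si*f[1],-si*f[0]+c*f[1]])
    print("tcp",p.round(1),"toolang deg",np.degrees(a).round(1),"grip r",np.hypot(*g).round(1),"theta deg",np.degrees(np.arctan2(-g[1],-g[0])).round(1),"Ft,Fr",(F@tx).round(1),(F@[tx[1],-tx[0]]).round(1))
E
python3 -c "
from h import *
lever()"
```

```text
tcp [-129.    -0.3] toolang deg 20.0 grip r 92.3 theta deg 25.0 Ft,Fr 8.5 7.5
```

>>> move_arm([
  {"slide":[-0.32,-0.03,0],"turn":[0,0,-3],"grip":0},
  {"slide":[-0.64,-0.05,0],"turn":[0,0,-6],"grip":0},
  {"slide":[-0.97,-0.06,0],"turn":[0,0,-9],"grip":0},
  {"slide":[-1.29,-0.07,0],"turn":[0,0,-12],"grip":0},
  {"slide":[-1.61,-0.07,0],"turn":[0,0,-15],"grip":0},
])

```text
time_s: 13.42
position: [0.5222, 0.0069, 0.0592]
orientation: [3.141, -0.002, 2.328]
force: [-2.3, 8.1, 4.5]
opening: 0.005
grip_force: 4.5
```

```bash
python3 -c "
from h import *
lever()"
```

```text
tcp [-125.2  -15.6] toolang deg 35.1 grip r 91.4 theta deg 34.6 Ft,Fr 7.5 3.9
```

>>> move_arm([
  {"slide":[-0.32,-0.06,0],"turn":[0,0,-2],"grip":0},
  {"slide":[-0.63,-0.11,0],"turn":[0,0,-4],"grip":0},
  {"slide":[-0.95,-0.14,0],"turn":[0,0,-6],"grip":0},
  {"slide":[-1.27,-0.16,0],"turn":[0,0,-8],"grip":0},
  {"slide":[-1.59,-0.18,0],"turn":[0,0,-10],"grip":0},
])

```text
time_s: 14.05
position: [0.5313, -0.006, 0.0592]
orientation: [-3.141, -0.003, 2.502]
force: [-5.4, 7.6, 6.1]
opening: 0.005
grip_force: 4.6
```

>>> move_arm([
  {"slide":[-0.32,-0.06,0],"turn":[0,0,-2],"grip":0},
  {"slide":[-0.63,-0.11,0],"turn":[0,0,-4],"grip":0},
  {"slide":[-0.95,-0.14,0],"turn":[0,0,-6],"grip":0},
  {"slide":[-1.27,-0.16,0],"turn":[0,0,-8],"grip":0},
  {"slide":[-1.59,-0.18,0],"turn":[0,0,-10],"grip":0},
])

```text
time_s: 14.68
position: [0.5424, -0.0172, 0.0591]
orientation: [-3.141, -0.004, 2.677]
force: [-7.9, 4.4, 6.9]
opening: 0.007
grip_force: 4.7
```

```bash
python3 -c "
from h import *
lever()"
```

```text
tcp [-108.7  -42.4] toolang deg 55.1 grip r 91.4 theta deg 53.9 Ft,Fr 9.1 0.4
```

>>> move_arm([
  {"slide":[-0.24,-0.05,-0.02],"turn":[0,0,-1.5],"grip":0},
  {"slide":[-0.47,-0.09,-0.04],"turn":[0,0,-3],"grip":0},
  {"slide":[-0.71,-0.12,-0.06],"turn":[0,0,-4.5],"grip":0},
  {"slide":[-0.95,-0.15,-0.08],"turn":[0,0,-6],"grip":0},
])

```text
time_s: 15.18
position: [0.5495, -0.0228, 0.0592]
orientation: [-3.141, -0.005, 2.781]
force: [-8.7, 4.3, 0.7]
opening: 0.009
grip_force: 4.6
```

>>> move_arm([
  {"slide":[-0.24,-0.05,0],"turn":[0,0,-1.5],"grip":0},
  {"slide":[-0.47,-0.09,0],"turn":[0,0,-3],"grip":0},
  {"slide":[-0.71,-0.12,0],"turn":[0,0,-4.5],"grip":0},
  {"slide":[-0.95,-0.15,0],"turn":[0,0,-6],"grip":0},
])

```text
time_s: 15.68
position: [0.5577, -0.0278, 0.0592]
orientation: [-3.141, -0.006, 2.886]
force: [-9.3, 1.5, 3.7]
opening: 0.0
grip_force: 4.9
```

```bash
python3 -c "
from h import *
lever()"
```

```text
tcp [-95.1 -55. ] toolang deg 67.1 grip r 91.2 theta deg 65.2 Ft,Fr 9.4 -0.9
```

>>> move_arm([
  {"slide":[-0.24,-0.04,-0.01],"turn":[0,0,-1.5],"grip":0},
  {"slide":[-0.47,-0.07,-0.03],"turn":[0,0,-3],"grip":0},
  {"slide":[-0.71,-0.09,-0.04],"turn":[0,0,-4.5],"grip":0},
  {"slide":[-0.95,-0.11,-0.06],"turn":[0,0,-6],"grip":0},
])

```text
time_s: 16.18
position: [0.566, -0.0318, 0.0593]
orientation: [-3.141, -0.007, 2.991]
force: [-10.9, -2.9, -1.5]
opening: 0.008
grip_force: 5.2
```

>>> move_arm([
  {"slide":[-0.24,-0.04,-0.01],"turn":[0,0,-1.5],"grip":0},
  {"slide":[-0.47,-0.07,-0.03],"turn":[0,0,-3],"grip":0},
  {"slide":[-0.71,-0.09,-0.04],"turn":[0,0,-4.5],"grip":0},
  {"slide":[-0.95,-0.11,-0.06],"turn":[0,0,-6],"grip":0},
])

```text
time_s: 16.68
position: [0.5748, -0.0349, 0.0594]
orientation: [-3.141, -0.008, 3.095]
force: [-10.2, -7.3, -5.4]
opening: 0.009
grip_force: 5.5
```

```bash
python3 -c "
from h import *
lever()"
```

```text
tcp [-79.2 -64.5] toolang deg 79.1 grip r 90.8 theta deg 76.6 Ft,Fr 9.8 -7.8
```

>>> move_arm([
  {"slide":[-0.16,-0.05,0.01],"turn":[0,0,-0.8],"grip":0},
  {"slide":[-0.32,-0.09,0.02],"turn":[0,0,-1.6],"grip":0},
  {"slide":[-0.48,-0.13,0.03],"turn":[0,0,-2.4],"grip":0},
  {"slide":[-0.64,-0.17,0.04],"turn":[0,0,-3.2],"grip":0},
  {"slide":[-0.8,-0.21,0.04],"turn":[0,0,-4],"grip":0},
])

```text
time_s: 17.3
position: [0.5832, -0.0369, 0.0593]
orientation: [3.141, -0.007, -3.118]
force: [-9.8, -3.2, -1.7]
opening: 0.008
grip_force: 5.1
```

```bash
python3 -c "
from h import *
lever()"
```

```text
tcp [-71.2 -67.7] toolang deg -277.0 grip r 91.1 theta deg 81.9 Ft,Fr 9.8 -3.0
```

>>> move_arm([
  {"slide":[-0.12,-0.03,0],"turn":[0,0,-0.7],"grip":0},
  {"slide":[-0.24,-0.06,0],"turn":[0,0,-1.4],"grip":0},
  {"slide":[-0.36,-0.09,0],"turn":[0,0,-2.1],"grip":0},
])

```text
time_s: 17.68
position: [0.5868, -0.0376, 0.0594]
orientation: [3.141, -0.007, -3.082]
force: [-9.6, -2.2, -1.1]
opening: 0.007
grip_force: 5.1
```

>>> move_arm([
  {"slide":[-0.08,-0.02,0],"turn":[0,0,-0.4],"grip":0},
  {"slide":[-0.16,-0.04,0],"turn":[0,0,-0.8],"grip":0},
  {"slide":[-0.24,-0.06,0],"turn":[0,0,-1.2],"grip":0},
])

```text
time_s: 18.05
position: [0.5892, -0.0379, 0.0593]
orientation: [3.141, -0.007, -3.061]
force: [-9.3, -1.8, -1.4]
opening: 0.002
grip_force: 5.1
```

```bash
python3 -c "
from h import *
lever()"
```

```text
tcp [-65.4 -69.6] toolang deg -273.7 grip r 91.2 theta deg 85.6 Ft,Fr 9.4 -1.0
```

Now small steps until the stop is felt.

>>> move_arm([
  {"slide":[-0.08,-0.01,0],"turn":[0,0,-0.4],"grip":0},
  {"slide":[-0.16,-0.03,0],"turn":[0,0,-0.8],"grip":0},
])

```text
time_s: 18.3
position: [0.5909, -0.0381, 0.0594]
orientation: [3.141, -0.007, -3.047]
force: [-10.5, -1.3, -1.4]
opening: 0.005
grip_force: 5.1
```

>>> move_arm([
  {"slide":[-0.08,-0.01,0],"turn":[0,0,-0.4],"grip":0},
  {"slide":[-0.16,-0.03,0],"turn":[0,0,-0.8],"grip":0},
])

```text
time_s: 18.55
position: [0.5925, -0.0383, 0.0594]
orientation: [3.14, -0.007, -3.033]
force: [-9.7, -1.4, -0.9]
opening: 0.004
grip_force: 5.1
```

>>> move_arm([
  {"slide":[-0.06,-0.01,0],"turn":[0,0,-0.3],"grip":0},
  {"slide":[-0.12,-0.02,0],"turn":[0,0,-0.6],"grip":0},
])

```text
time_s: 18.8
position: [0.5937, -0.0384, 0.0594]
orientation: [3.14, -0.007, -3.023]
force: [-9.9, -1.8, -1.0]
opening: 0.002
grip_force: 5.1
```

>>> move_arm([
  {"slide":[-0.05,-0.01,0],"turn":[0,0,-0.3],"grip":0},
  {"slide":[-0.1,-0.02,0],"turn":[0,0,-0.6],"grip":0},
])

```text
time_s: 19.05
position: [0.5947, -0.0384, 0.0593]
orientation: [3.14, -0.007, -3.012]
force: [-9.8, -2.6, 0.0]
opening: 0.002
grip_force: 5.1
```

>>> move_arm([
  {"slide":[-0.05,-0.01,0],"turn":[0,0,-0.2],"grip":0},
  {"slide":[-0.1,-0.02,0],"turn":[0,0,-0.4],"grip":0},
])

```text
time_s: 19.3
position: [0.5957, -0.0385, 0.0594]
orientation: [3.14, -0.007, -3.005]
force: [-9.9, -0.3, -0.7]
opening: 0.004
grip_force: 5.1
```

>>> move_arm([
  {"slide":[-0.05,-0.01,0],"turn":[0,0,-0.2],"grip":0},
  {"slide":[-0.1,-0.02,0],"turn":[0,0,-0.4],"grip":0},
])

```text
time_s: 19.55
position: [0.5963, -0.0385, 0.0593]
orientation: [3.14, -0.008, -2.998]
force: [-12.8, -1.1, 2.0]
opening: 0.007
grip_force: 6.9
```

>>> move_arm([
  {"slide":[-0.05,-0.01,0],"turn":[0,0,0],"grip":0},
  {"slide":[-0.08,-0.01,0],"turn":[0,0,0],"grip":0},
])

```text
time_s: 19.8
position: [0.5964, -0.0385, 0.0593]
orientation: [3.14, -0.01, -2.998]
force: [-16.5, -3.1, 4.6]
opening: 0.005
grip_force: 8.8
```

>>> move_arm([
  {"slide":[-0.04,0,-0.02],"turn":[0,0,0],"grip":0},
  {"slide":[-0.04,0,-0.03],"turn":[0,0,0],"grip":0},
])

```text
time_s: 20.05
position: [0.5964, -0.0385, 0.0593]
orientation: [3.14, -0.011, -2.998]
force: [-17.6, -2.3, 1.6]
opening: 0.006
grip_force: 8.8
```

```bash
python3 -c "
from h import *
lever()"
```

```text
tcp [-58.4 -71.2] toolang deg -270.1 grip r 91.3 theta deg 90.1 Ft,Fr 17.8 0.2
```

The lever is at its stop: there was no movement at 17.8 N and theta is 90°. I withdraw straight back and rise.

>>> move_arm([
  {"slide":[0.4,0,0],"turn":[0,0,0],"grip":0},
  {"slide":[1.5,0,0],"turn":[0,0,0],"grip":0},
  {"slide":[3,0,0],"turn":[0,0,0],"grip":0},
  {"slide":[4,0,-3],"turn":[0,0,0],"grip":0},
  {"slide":[6,0,-7],"turn":[0,0,0],"grip":0},
  {"slide":[9,0,-12],"turn":[0,0,0],"grip":0},
  {"slide":[12,0,-15],"turn":[0,0,0],"grip":0},
  {"slide":[12,0,-15],"turn":[0,0,0],"grip":0},
])

```text
time_s: 21.05
position: [0.4817, -0.0559, 0.2133]
orientation: [-3.14, 0.004, -2.999]
force: [-1.2, 0.2, -0.0]
opening: 0.002
grip_force: 0.0
```

```bash
python3 - <<'E'
from h import *
import cv2
im=cams.get_image("scene");cv2.imwrite("pics/s4.png",cv2.resize(im[130:270,210:390,::-1],(771,600),interpolation=cv2.INTER_CUBIC))
E
```

```text
(no output)
```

View pics/s4.png

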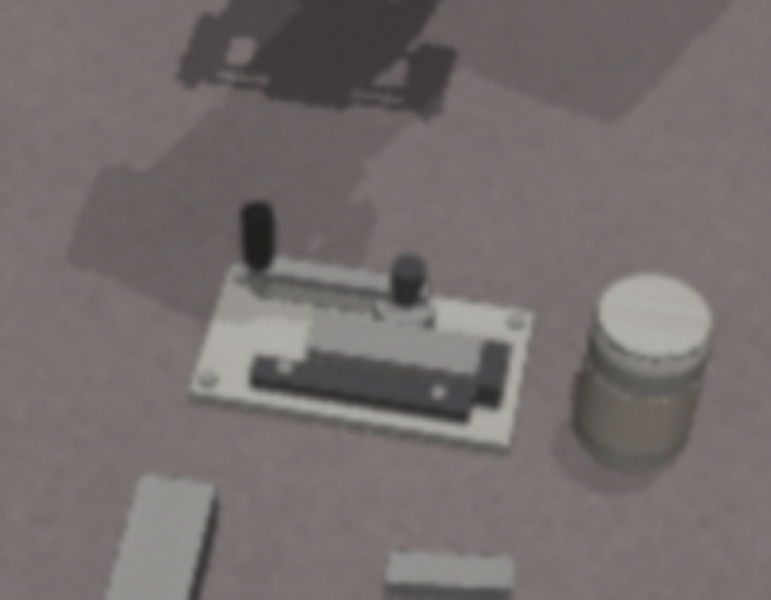

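The bar's front end meets the end stop at crop (480,355). The lever lies along the jig's -y with its grip at (258,235), the can hasn't moved, and the robot is clear of everything.

```bash
python3 -c "
from bench import ticket
print(ticket.hand_in())"
```

```text
the job is handed in; nothing more can be done
None
```

The bar is home on the end stop (highest reading about 20 N) and the cam lever is locked against its own stop (about 18 N); the can, spanner and screwdriver were left alone, and the job was handed in at about 21 s.

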